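# Rake the dropped spacer ring out from under the sander guard

## Robot

A 6-joint arm with a two-finger parallel gripper is mounted at the origin on the work surface. World frame = base frame: x ahead of the robot, y to its left, z up, the work surface at z = 0. Lengths are in m, angles in rad, forces in N, time in s.
With the tool pointing down it reaches from about 0.3 to 0.775 m from the base axis. Payload 14.6 kg.
Tool frame: the origin (TCP) lies midway between the tips of the shut fingers; the grasp point (between the pads) lies 19 mm behind it (ctrl.grasp_offset is the distance from the TCP to the grasp point, in m); z points along the fingers, y is the line along which they close (so a half turn about z gives the same grasp; the last joint's range is limited). The gripper opens to 94 mm and grips with 3 to 60 N. Pads are 16 mm wide; open, the fingers measure 119 mm over their backs; the gripper's body (75 mm by 177 mm) begins 78 mm behind the grasp point.
Start: joints at [-1.301, 0.3, 1.521, -0, 1.321, -0.067], TCP at [0.182, -0.519, 0.205] pointing down, gripper open.
Joint ranges: [-3.03, 3.03], [-0.79, 2.21], [0.23, 2.52], [-1.04, 4.18], [0, 3.07], [-2.55, 2.55]. Speed limits (rad/s): [2.22, 2.22, 2.57, 3.14, 3.14, 3.14].

## Interface

Orientations are given as a rotation vector (axis times angle).
In Python, from station import ctrl gives the robot as it stands.
- The arm moves only by the shell command python3 -m jog 'ROWS' [OPENING] [FORCE]. ROWS is JSON, a list of rows, each an object of numbers: "tx", "ty", "tz": the shift along the tool's x, y, z in mm; "rx", "ry", "rz": the turn, a rotation vector about the tool's x, y, z in rad. A call has 1 to 12 rows; each row shifts and turns the commanded pose from where the row before left it, along the tool's axes as they then stand; what a row does not reach is not made up. A row lasts 1/12 s, in which the tool goes at most 41.7 mm and 7.16 degrees, less where a joint would pass 70% of its speed; a pose out of reach is approached as far as the arm can. A call with a gripper value outside its range is refused whole. OPENING is the closure, from -1 (fully open) to 1 (shut), so that 0 is half open, set as the call begins (- or left out, the last holds). The fingers move at their own pace and stop on an object; FORCE is the grip in N (left out, the last holds). Time passes only in rows, so rows that do not move let the fingers close. It gives the time, the measured TCP pose, the force, the opening and the grip force at its end, in the units of the state.
- ctrl.observe(): the state, without advancing time (a new reading comes with each control period).
- ctrl.get_image(name): name is "side" or "top"; returns a dict with "image" (384x512x3 uint8, red, green, blue), "fovy" (degrees; the focal length in pixels is half the picture's height over the tangent of half this angle, whatever the lens; pixels are square), "cx", "cy" (the principal point, pixels), "R" (3x3) and "t" (3): a world point X has camera coordinates R X + t. Camera axes: x right, y down, z forward; pixel columns grow to the right and rows downward; lengths in m; the calibration is good to about 2 mm. A picture is of the moment at which its call begins. There is no depth.
- ctrl.sign_off(): hands the job in; it is judged then, once.
Trained networks look in a picture, given as the dict that the camera call returned (one of the last four; its "shot" number tells which), for a name from the list of things; names that differ only in an ending like _2 or _b are one class to them, and where a whole thing is asked for, a point or a joint stands for the part that bears it (a point fixed in the world has none). Each returns a list of dicts, best first, with "score" (0 to 1); they miss things now and then, are a little off and sometimes report something else, mostly with a low value. They report only what shows in the picture. A call takes as long as a camera call. They do not tell look-alikes from the thing itself.
- ctrl.look_for(picture, target): "extent" ([left, top, width, height] in pixels, round what is visible of it).
- ctrl.mark_of(picture, target): "xy" ([column, row] in pixels: a listed point, or the origin of a listed thing).
The state is a dict: "t": time; "joints": joint angles; "joint_velocities": joint speeds; "joint_torque": joint torques, N m; "tool_pos": TCP position; "orientation": TCP orientation; "wrist_force": force on the tool from outside, world axes, zero at the start; "moment": the same for the moment, N m; "width": opening from 0.0 (shut) to 1.0 (fully open); "gripper_force": force on a finger pad.
Only numpy, scipy, OpenCV 4.12 (cv2) and the standard library are available. Lean on these libraries where they do the work, as an engineer would, in place of code of your own. Each camera call takes 0.05 s, during which the arm holds its last target. There are 200 camera calls.

## Task

A steel spacer ring has been dropped under the fixed guard of the bench sander. Take the hooked rod by its handle, hook the ring out from under the guard and draw it up to the low catch rail until you feel it bear against the rail with a steady pull of about 7 N for half a second; never put more than 15 N on the rail or the guard. Leave the ring lying flat against the rail, lay the rod flat on the bench well away from the ring and clear of guard and rail, do not touch the ring with the robot itself, and leave the other things where they are.

Things in the scene. Friction and masses are not known exactly. Their poses are not given: they have to be found in the camera images.
- rod_grip (a point): Where to grip the hooked rod: its balance point, on the wooden handle, 22 mm above its underside. x points along the rod to the hook, z up. The handle runs from 60 mm behind to 30 mm ahead of this point, 22 mm wide (y, flat sides), 36 mm high; then a 30 mm brass butt behind it and a 16 mm thick ferrule, 14 mm long, in front. Lies flat on the bench. 0.33 kg.
- rod_tip (a point): Lowest point of the hook: 250 mm ahead (+x) of rod_grip, 22 mm below it; at z = 0 while the rod lies flat. The 8 mm round steel shaft runs level from the handle, its axis 24 mm above the rod's underside, then turns straight down as the 8 mm thick hook. With the hook in the ring under the guard, the rail lies under the shaft, 45 to 130 mm ahead of rod_grip.
- ring_mid (a point): Centre of the dropped steel ring, half-way up (7 mm above its underside): 60 mm outside diameter, 34 mm hole, 14 mm high, about 0.15 to 0.3 kg, lying flat on the bench under the guard, loose. Slides on the bench with a pull of about 0.5 to 3 N.
- guard: Fixed chip guard of a green bench sander. Origin at bench level, middle of its open mouth (190 mm wide, 80 mm high, nothing closes it); x points into the guard, z up. Upright side sheets, inner faces at y = +-95 mm, 200 mm deep; the sander closes the back at x = 200 mm. Roof of steel bars, underside 80 mm above the bench.
- rail: Fixed low steel catch rail in front of the guard's mouth, parallel to it: 12 mm high, 12 mm thick, 220 mm long. Origin at bench level, mid-length of the face towards the guard (where the ring comes to bear); x points to the guard, y along the rail. Rigid: a millimetre too far makes a high force. The rod's shaft passes over it.
- offcut_mid (a point): Centre of a small loose wood offcut, 30 x 35 x 30 mm, under the guard near the back. Leave it.
- wax_tin_mid (a point): Centre of a round wax tin on the bench, 80 mm across, 60 mm high. Leave it.
- billet_mid (a point): Centre of a square wooden billet, 45 x 120 x 45 mm, lying on the bench beyond the rail. Leave it.
Things that resemble listed ones, but are neither listed nor needed, are in the scene too. Of the things that look like the rail, the smaller one is meant. Leave any yellow look-alike of the part that bears ring_mid alone.

How it is judged:
By the outcome, as a careful person would: the job done as asked, in the order asked, and still so for the second after the job is handed in, with the robot touching nothing.
It also fails if it takes over 67 s, if anything falls off the work surface, if the arm or the gripper's body presses on something with over 40 N, if the wrist force passes 120 N, or if a joint passes its speed limit or range.

## Working session

There is one attempt and no reset: what is moved stays moved. The work goes in short steps, Python scripts to look and compute and a shell command to move; the robot and the scene stay as the last step left them, time stands still between calls to the robot, and variables do not carry over. Pictures are saved under pics/ and viewed, at most 10 in all, crops included, and the job is handed in when it is done.

```bash
mkdir -p pics; cat > h.py <<'E'
import numpy as np, cv2
from station import ctrl
from scipy.spatial.transform import Rotation as Ro
NAMES=["rod_grip","rod_tip","ring_mid","guard","rail","offcut_mid","wax_tin_mid","billet_mid"]
def K(p):
    f=p["image"].shape[0]/2/np.tan(np.radians(p["fovy"])/2); return f,p["cx"],p["cy"]
def ray(p,uv):
    f,cx,cy=K(p);R=np.array(p["R"]);t=np.array(p["t"])
    d=R.T@np.array([(uv[0]-cx)/f,(uv[1]-cy)/f,1]);return -R.T@t,d
def onz(p,uv,z):
    o,d=ray(p,uv);return o+d*(z-o[2])/d[2]
def proj(p,X):
    f,cx,cy=K(p);c=np.array(p["R"])@np.array(X)+np.array(p["t"]);return np.array([f*c[0]/c[2]+cx,f*c[1]/c[2]+cy])
def save(p,n): cv2.imwrite("pics/"+n,p["image"][:,:,::-1])
E
cat > a.py <<'E'
from h import *
Z=dict(rod_grip=.022,rod_tip=0,ring_mid=.007,guard=0,rail=0,offcut_mid=.015,wax_tin_mid=.03,billet_mid=.0225)
for c in("side","top"):
    p=ctrl.get_image(c);save(p,c+"0.png")
    print(c,p["fovy"],ray(p,(256,192))[0].round(3),{k for k in p})
    for n in NAMES:
        for m in ctrl.mark_of(p,n)[:4]: print(n,round(m["score"],2),np.round(m["xy"],1),onz(p,m["xy"],Z[n]).round(4))
print(ctrl.observe())
E
python3 a.py
```

```text
side 45.8827229304587 [0.172 1.127 0.994] {'cx', 'image', 'cy', 'R', 'shot', 'fovy', 't'}
rod_grip 0.69 [304.5 148.4] [ 0.4029 -0.3083  0.022 ]
rod_tip 0.91 [239.4 146.4] [ 0.6583 -0.2904  0.    ]
ring_mid 0.71 [208.1 197.7] [0.6637 0.0446 0.007 ]
ring_mid 0.66 [239.1 147.1] [ 0.6545 -0.2754  0.007 ]
ring_mid 0.64 [215.4 241.8] [0.5688 0.2346 0.007 ]
guard 0.79 [235.6 231.2] [0.5262 0.1681 0.    ]
rail 0.56 [295.8 344.3] [0.2619 0.5066 0.    ]
rail 0.55 [259.3 217.6] [0.4714 0.0882 0.    ]
wax_tin_mid 0.95 [306.3 248.4] [0.2951 0.2114 0.03  ]
billet_mid 0.92 [204.2 166.3] [ 0.7323 -0.1018  0.0225]
billet_mid 0.37 [303.8 247.1] [0.3041 0.201  0.0225]
top 46.071670757454285 [0.326 0.05  1.423] {'cx', 'image', 'cy', 'R', 'shot', 'fovy', 't'}
rod_grip 0.89 [383.7 217.6] [ 0.408  -0.3132  0.022 ]
rod_tip 0.63 [374.  139.4] [ 0.6601 -0.2951  0.    ]
rod_tip 0.38 [252.5 190.6] [0.4936 0.0939 0.    ]
ring_mid 0.68 [212.6 168.4] [0.5635 0.2211 0.007 ]
ring_mid 0.47 [272.4 139.6] [0.6574 0.0309 0.007 ]
guard 0.73 [235.  179.3] [0.5297 0.1499 0.    ]
guard 0.68 [382.6 213.5] [ 0.4222 -0.3158  0
[... 207 characters left out ...]
  0.0225]
{'t': 0.9, 'joints': array([-1.30061374e+00,  2.99897563e-01,  1.52101578e+00,  7.33635478e-06,
        1.32071784e+00, -6.65888682e-02]), 'joint_velocities': array([-0.00042256, -0.00232579,  0.0006771 ,  0.00193278, -0.00103305,
       -0.00090177]), 'joint_torque': array([-4.03384438e-04, -5.31654310e+01, -3.52912581e+01,  7.08307140e-02,
        2.13187124e-02, -3.74066644e-05]), 'tool_pos': array([ 0.18174209, -0.5190825 ,  0.20544024]), 'orientation': array([-3.09712180e+00, -5.26493691e-01, -4.95781838e-06]), 'wrist_force': array([ 0.75538739, -0.13714422,  0.26158875]), 'moment': array([ 0.04968051,  0.03889685, -0.00025219]), 'gripper_force': 0.0, 'width': 1.0024761415839}
```

```bash
python3 - <<'E'
import cv2
a=cv2.imread("pics/side0.png");b=cv2.imread("pics/top0.png")
cv2.imwrite("pics/s1.png",cv2.resize(a[100:384,150:420],None,fx=2.1,fy=2.1,interpolation=3))
cv2.imwrite("pics/t1.png",cv2.resize(b[80:300,90:420],None,fx=2.4,fy=2.4,interpolation=3)[:, :800])
E
```

```text
(no output)
```

View pics/s1.png

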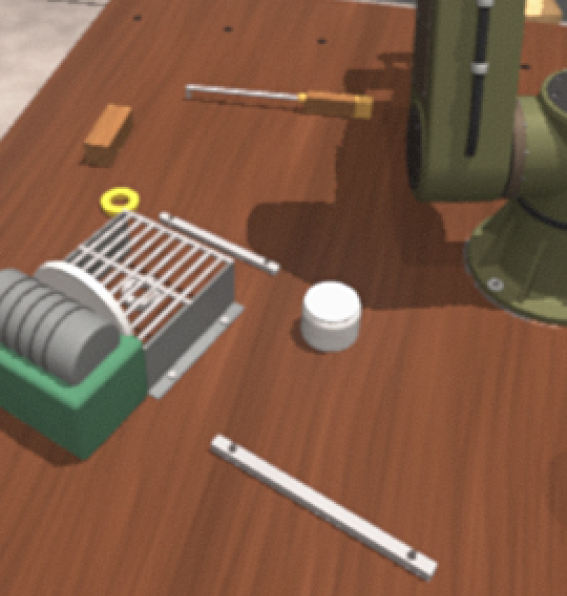

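View pics/t1.png

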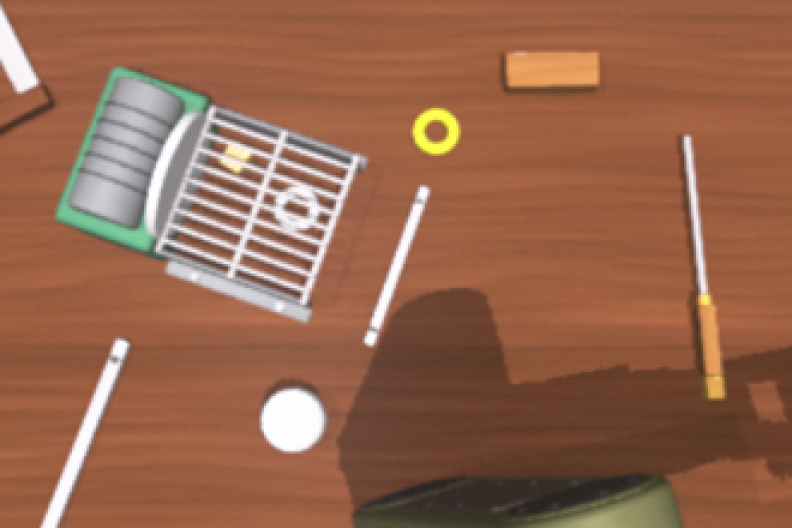

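The top crop shows the rod at right (hook tip 687,138; butt 715,397), the steel ring under the bars (296,209), the small rail from (424,190) to (371,342) and the yellow look-alike at (437,132). The longer rail at lower left isn't the one meant. Next I'll get the rail, ring and rod geometry, with an overlay to check it.

```bash
cat > b.py <<'E'
from h import *
def seg(p,a,b,w=14):
    # refine endpoints' line by white pixels: returns principal extents
    img=p["image"].astype(int);m=np.zeros(img.shape[:2],np.uint8)
    cv2.line(m,tuple(map(int,a)),tuple(map(int,b)),1,w)
    g=img.min(2)*m
    ys,xs=np.where(g>130);P=np.c_[xs,ys].astype(float);c=P.mean(0);d=np.linalg.svd(P-c)[2][0] if 0 else np.linalg.eigh(np.cov((P-c).T))[1][:,1]
    s=(P-c)@d;return c+d*s.min(),c+d*s.max()
ims=[]
for c,a,b in(("side",(228,203),(281,227)),("top",(266.7,159),(244.6,222.5))):
    p=ctrl.get_image(c);e=seg(p,a,b)
    W=[onz(p,x,.011) for x in e];d=W[1]-W[0];L=np.linalg.norm(d);
    if d[0]<0:d=-d
    n=np.array([-d[1],d[0]])/L
    print(c,np.round(e,1),np.round(W,4),"L",L.round(4),"n yaw",np.degrees(np.arctan2(n[1],n[0])).round(2),"mid",((W[0]+W[1])/2).round(4))
    b_=ctrl.look_for(p,"ring_mid")
    for q in b_: 
        x,y,w,h=q["extent"];print(q["score"],np.round(q["extent"],1),onz(p,(x+w/2,y+h/2),.007).round(4))
    im=cv2.resize(p["image"][:,:,::-1],None,fx=5,fy=5,interpolation=3)
    o=(170,180) if c=="side" else (180,120)
    for X,col in(((.5635,.2211,.007),(0,0,255)),((.5688,.2346,.007),(255,0,0))):
        P=np.array([proj(p,np.array(X)+[.03*np.cos(t),.03*np.sin(t),.007]) for t in np.linspace(0,6.28,30)])
        cv2.polylines(im,[np.round(P*5+2).astype(int)],True,col,1)
    ims.append(im[o[1]*5:o[1]*5+600,o[0]*5:o[0]*5+400])
cv2.imwrite("pics/c.png",np.hstack(ims))
E
python3 b.py
```

```text
side [[282.1 227.8]
 [222.4 203.9]] [[0.387  0.1264 0.011 ]
 [0.6042 0.067  0.011 ]] L 0.2252 n yaw 74.72 mid [0.4956 0.0967 0.011 ]
0.43 [197.4 191.   19.6  11.3] [0.6686 0.0402 0.007 ]
top [[266.9 157. ]
 [242.9 223.6]] [[0.6001 0.0485 0.011 ]
 [0.3884 0.1227 0.011 ]] L 0.2244 n yaw 70.67 mid [0.4942 0.0856 0.011 ]
0.52 [203.4 161.9  19.5  14.5] [0.5611 0.2193 0.007 ]
0.47 [261.4 127.6  16.3  15.9] [0.6706 0.0401 0.007 ]
```

View pics/c.png

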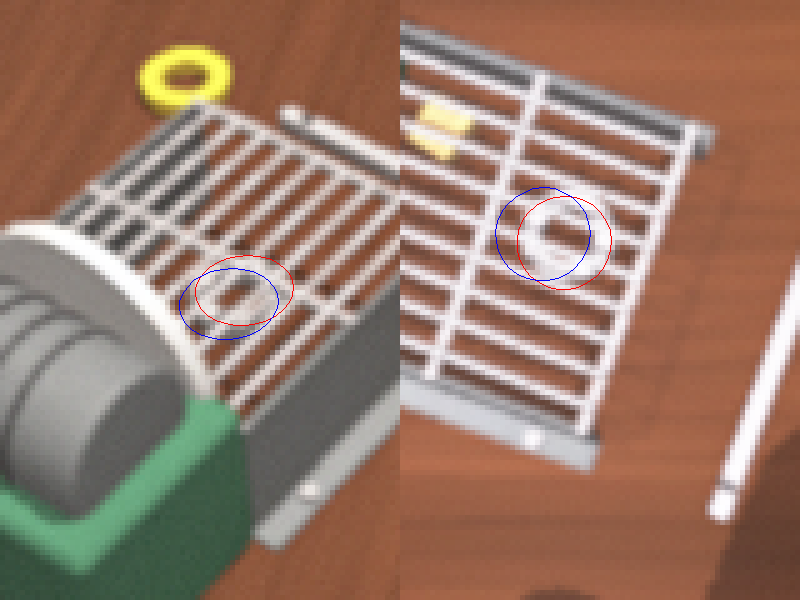

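The red overlay, which is the top-view estimate, matches the ring: centre ≈ (0.564, 0.222). The rail normal's yaw is 70.7°, and the rod's yaw is about 4°. Next I'll go above the rod.

```bash
cat > d.py <<'E'
import sys
from h import *
# d.py x y z yaw N : rows from the measured pose to a tool-down target
x,y,z,yaw=map(float,sys.argv[1:5]);N=int(sys.argv[5])
s=ctrl.observe();P=np.array(s["tool_pos"]);R0=Ro.from_rotvec(s["orientation"])
w=np.radians(yaw);T=Ro.from_matrix(np.c_[[np.cos(w),np.sin(w),0],[np.sin(w),-np.cos(w),0],[0,0,-1]])
rv=(R0.inv()*T).as_rotvec();step=(np.array([x,y,z])-P)/N
for i in range(N):
    R=R0*Ro.from_rotvec(rv*i/N);t=R.inv().apply(step)*1000
    print("tx,ty,tz",t.round(1),"r",(rv/N).round(4))
E
python3 d.py .406 -.311 .09 4.1 9
```

```text
tx,ty,tz [ 31.2 -13.6  12.8] r [0.     0.     0.0295]
tx,ty,tz [ 30.7 -14.5  12.8] r [0.     0.     0.0295]
tx,ty,tz [ 30.3 -15.4  12.8] r [0.     0.     0.0295]
tx,ty,tz [ 29.8 -16.3  12.8] r [0.     0.     0.0295]
tx,ty,tz [ 29.3 -17.2  12.8] r [0.     0.     0.0295]
tx,ty,tz [ 28.8 -18.   12.8] r [0.     0.     0.0295]
tx,ty,tz [ 28.3 -18.9  12.8] r [0.     0.     0.0295]
tx,ty,tz [ 27.7 -19.7  12.8] r [0.     0.     0.0295]
tx,ty,tz [ 27.1 -20.5  12.8] r [0.     0.     0.0295]
```

```bash
python3 -m jog '[{"tx":31,"ty":-14,"tz":12.8,"rz":0.0295},{"tx":31,"ty":-14.5,"tz":12.8,"rz":0.0295},{"tx":30,"ty":-15.4,"tz":12.8,"rz":0.0295},{"tx":30,"ty":-16,"tz":12.8,"rz":0.0295},{"tx":29,"ty":-17,"tz":12.8,"rz":0.0295},{"tx":29,"ty":-18,"tz":12.8,"rz":0.0295},{"tx":28,"ty":-19,"tz":12.8,"rz":0.0295},{"tx":28,"ty":-20,"tz":12.8,"rz":0.0295},{"tx":27,"ty":-20.5,"tz":12.8,"rz":0.0295},{},{}]' -1 
cat > e.py <<'E'
from h import *
ims=[]
for c in("side","top"):
    p=ctrl.get_image(c)
    for n,z in(("rod_grip",.022),("rod_tip",0)):
        for m in ctrl.mark_of(p,n)[:2]: print(c,n,round(m["score"],2),np.round(m["xy"],1),onz(p,m["xy"],z).round(4))
    u=proj(p,(.5,-.305,0)).astype(int);im=p["image"][:,:,::-1].copy()
    x0=min(max(u[0]-60,0),392);y0=min(max(u[1]-75,0),234)
    ims.append(cv2.resize(im[y0:y0+150,x0:x0+120],None,fx=3.3,fy=3.3,interpolation=3));print(c,x0,y0)
cv2.imwrite("pics/e.png",np.hstack(ims))
s=ctrl.observe();print(s["tool_pos"])
E
python3 e.py
```

```text
side rod_grip 0.85 [303.9 150.5] [ 0.4024 -0.2938  0.022 ]
side rod_tip 0.84 [241.2 145.7] [ 0.6529 -0.2969  0.    ]
side 219 75
top rod_grip 0.83 [382.3 213.9] [ 0.4195 -0.3092  0.022 ]
top rod_tip 0.68 [369.8 138.1] [ 0.6643 -0.2818  0.    ]
top 318 113
[ 0.18173935 -0.51908325  0.20542488]schema error: expected keys tx, ty, tz, rx, ry, rz
```

View pics/e.png

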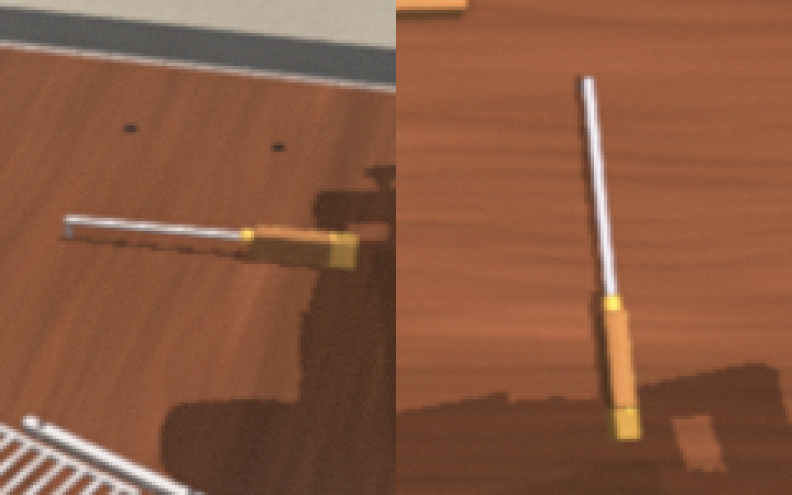

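The rod lies undisturbed. In the top view its hook end is at (588,80), the ferrule/handle joint at (613,308) and the butt end at (627,438). The move was refused over row keys.

```bash
python3 -m jog '[{"tx":31,"ty":-14,"tz":12.8,"rx":0,"ry":0,"rz":0.0295},{"tx":31,"ty":-14.5,"tz":12.8,"rx":0,"ry":0,"rz":0.0295},{"tx":30,"ty":-15.4,"tz":12.8,"rx":0,"ry":0,"rz":0.0295},{"tx":30,"ty":-16,"tz":12.8,"rx":0,"ry":0,"rz":0.0295},{"tx":29,"ty":-17,"tz":12.8,"rx":0,"ry":0,"rz":0.0295},{"tx":29,"ty":-18,"tz":12.8,"rx":0,"ry":0,"rz":0.0295},{"tx":28,"ty":-19,"tz":12.8,"rx":0,"ry":0,"rz":0.0295},{"tx":28,"ty":-20,"tz":12.8,"rx":0,"ry":0,"rz":0.0295},{"tx":27,"ty":-20.5,"tz":12.8,"rx":0,"ry":0,"rz":0.0295},{"tx":0,"ty":0,"tz":0,"rx":0,"ry":0,"rz":0},{"tx":0,"ty":0,"tz":0,"rx":0,"ry":0,"rz":0}]' -1
python3 - <<'E'
from h import *
p=ctrl.get_image("top");save(p,"f.png")
A=[(376.2,137.2),(383.8,206.3),(388,245.7)]
a,f,b=onz(p,A[0],.028),onz(p,A[1],.036),onz(p,A[2],.036)
print(a,f,b,"len",np.linalg.norm(f-b),np.linalg.norm(a-b),"grip",b+(f-b)*.75, "yaw",np.degrees(np.arctan2(*(a-b)[1::-1])))
ps=ctrl.get_image("side");q=lambda x,y:(219+x/3.3,75+y/3.3)
for u,z in((q(68,218),.024),(q(247,229),.036),(q(355,236),.036)): print(onz(ps,u,z))
print(ctrl.observe()["tool_pos"])
E
```

```text
t: 2.32
tool_pos: [0.4062, -0.3096, 0.0897]
orientation: [-3.139, -0.117, 0.001]
wrist_force: [-0.3, 0.1, 0.9]
width: 1.0
gripper_force: 0.0
[ 0.66060267 -0.29544658  0.028     ] [ 0.44188486 -0.3108891   0.036     ] [ 0.32189526 -0.32012686  0.036     ] len 0.12034467266288805 0.33969960888596884 grip [ 0.41188746 -0.31319854  0.036     ] yaw 4.167552441859614
[ 0.657061   -0.29210913  0.024     ]
[ 0.44396924 -0.30422775  0.036     ]
[ 0.32178776 -0.32098534  0.036     ]
[ 0.40540532 -0.31125951  0.0905963 ]
```

```bash
python3 -m jog '[{"tx":5.5,"ty":1.5,"tz":22,"rx":0,"ry":0,"rz":0},{"tx":0,"ty":0,"tz":28,"rx":0,"ry":0,"rz":0},{"tx":0,"ty":0,"tz":24,"rx":0,"ry":0,"rz":0},{"tx":0,"ty":0,"tz":12,"rx":0,"ry":0,"rz":0},{"tx":0,"ty":0,"tz":0,"rx":0,"ry":0,"rz":0}]' -1 60 && python3 -m jog '[{"tx":0,"ty":0,"tz":0,"rx":0,"ry":0,"rz":0},{"tx":0,"ty":0,"tz":0,"rx":0,"ry":0,"rz":0},{"tx":0,"ty":0,"tz":0,"rx":0,"ry":0,"rz":0},{"tx":0,"ty":0,"tz":0,"rx":0,"ry":0,"rz":0},{"tx":0,"ty":0,"tz":0,"rx":0,"ry":0,"rz":0},{"tx":0,"ty":0,"tz":0,"rx":0,"ry":0,"rz":0},{"tx":0,"ty":0,"tz":0,"rx":0,"ry":0,"rz":0},{"tx":0,"ty":0,"tz":0,"rx":0,"ry":0,"rz":0}]' 1 55; python3 -c "
from h import *
s=ctrl.observe();print(s['tool_pos'],s['wrist_force'],s['width']*94,s['gripper_force'])"
```

```text
t: 2.83
tool_pos: [0.4097, -0.3119, 0.0025]
orientation: [-3.137, -0.11, 0.004]
wrist_force: [-0.7, 1.4, -0.7]
width: 1.0
gripper_force: 0.0
t: 3.5
tool_pos: [0.4113, -0.3118, 0.0044]
orientation: [3.139, 0.112, 0.0]
wrist_force: [0.2, -0.3, -0.5]
width: 0.473
gripper_force: 0.0
[ 0.41127579 -0.31180122  0.00436346] [ 0.19910039 -0.25476532 -0.51695796] 44.50051189526468 0.0
```

```bash
python3 -m jog '[{"tx":0,"ty":0,"tz":0,"rx":0,"ry":0,"rz":0},{"tx":0,"ty":0,"tz":0,"rx":0,"ry":0,"rz":0},{"tx":0,"ty":0,"tz":0,"rx":0,"ry":0,"rz":0},{"tx":0,"ty":0,"tz":0,"rx":0,"ry":0,"rz":0},{"tx":0,"ty":0,"tz":0,"rx":0,"ry":0,"rz":0},{"tx":0,"ty":0,"tz":0,"rx":0,"ry":0,"rz":0}]' 1 55; python3 -m jog '[{"tx":0,"ty":0,"tz":-10,"rx":0,"ry":0,"rz":0},{"tx":0,"ty":0,"tz":-30,"rx":0,"ry":0,"rz":0},{"tx":0,"ty":0,"tz":-30,"rx":0,"ry":0,"rz":0},{"tx":0,"ty":0,"tz":-10,"rx":0,"ry":0,"rz":0},{"tx":0,"ty":0,"tz":0,"rx":0,"ry":0,"rz":0}]'
python3 - <<'E'
from h import *
s=ctrl.observe();print(s['tool_pos'],s['wrist_force'],s['width']*94,s['gripper_force'])
# guard frame plan
w=np.radians(70.7);n=np.array([np.cos(w),np.sin(w)]);ring=np.array([.5645,.2235])
face=np.array([.494,.0856])+.006*n
print("ring from face",(ring-face)@n,"lat",(ring-face)@[-n[1],n[0]])
for o in(-.115,0): print("tip off",o,"grip",ring+n*(o-.25))
E
```

```text
t: 4.0
tool_pos: [0.4112, -0.3119, 0.0043]
orientation: [3.14, 0.112, 0.0]
wrist_force: [0.8, -0.1, 0.1]
width: 0.231
gripper_force: 55.0
t: 4.42
tool_pos: [0.4121, -0.3125, 0.0868]
orientation: [3.137, 0.112, 0.005]
wrist_force: [0.8, -1.1, -1.9]
width: 0.233
gripper_force: 55.0
[ 0.41209222 -0.31253679  0.0867554 ] [ 0.77355658 -1.12108942 -1.9407523 ] 21.881750967666836 54.99172568321228
ring from face 0.14745141590960956 lat -0.020960032331464196
tip off -0.115 grip [ 0.44386225 -0.12098735]
tip off 0 grip [ 0.4818714  -0.01245024]
```

```bash
python3 d.py .443 -.123 .082 70.7 11
```

```text
tx,ty,tz [  4.  -17.    0.4] r [ 4.000e-04 -1.000e-04 -1.057e-01]
tx,ty,tz [  5.8 -16.5   0.4] r [ 4.000e-04 -1.000e-04 -1.057e-01]
tx,ty,tz [  7.5 -15.8   0.4] r [ 4.000e-04 -1.000e-04 -1.057e-01]
tx,ty,tz [  9.1 -14.9   0.4] r [ 4.000e-04 -1.000e-04 -1.057e-01]
tx,ty,tz [ 10.6 -13.8   0.4] r [ 4.000e-04 -1.000e-04 -1.057e-01]
tx,ty,tz [ 12.  -12.6   0.4] r [ 4.000e-04 -1.000e-04 -1.057e-01]
tx,ty,tz [ 13.3 -11.3   0.4] r [ 4.000e-04 -1.000e-04 -1.057e-01]
tx,ty,tz [14.4 -9.8  0.4] r [ 4.000e-04 -1.000e-04 -1.057e-01]
tx,ty,tz [15.4 -8.3  0.4] r [ 4.000e-04 -1.000e-04 -1.057e-01]
tx,ty,tz [16.2 -6.6  0.4] r [ 4.000e-04 -1.000e-04 -1.057e-01]
tx,ty,tz [16.8 -4.8  0.4] r [ 4.000e-04 -1.000e-04 -1.057e-01]
```

```bash
python3 -m jog '[{"tx":4,"ty":-17,"tz":0,"rx":0,"ry":0,"rz":-0.1057},{"tx":6,"ty":-16.5,"tz":0,"rx":0,"ry":0,"rz":-0.1057},{"tx":7.5,"ty":-16,"tz":0,"rx":0,"ry":0,"rz":-0.1057},{"tx":9,"ty":-15,"tz":0,"rx":0,"ry":0,"rz":-0.1057},{"tx":10.6,"ty":-14,"tz":0,"rx":0,"ry":0,"rz":-0.1057},{"tx":12,"ty":-12.6,"tz":0,"rx":0,"ry":0,"rz":-0.1057},{"tx":13.3,"ty":-11.3,"tz":0,"rx":0,"ry":0,"rz":-0.1057},{"tx":14.4,"ty":-10,"tz":0,"rx":0,"ry":0,"rz":-0.1057},{"tx":15.4,"ty":-8.3,"tz":0,"rx":0,"ry":0,"rz":-0.1057},{"tx":16,"ty":-6.6,"tz":0,"rx":0,"ry":0,"rz":-0.1057},{"tx":17,"ty":-5,"tz":0,"rx":0,"ry":0,"rz":-0.1057},{"tx":0,"ty":0,"tz":0,"rx":0,"ry":0,"rz":0}]'; python3 -m jog '[{"tx":0,"ty":0,"tz":0,"rx":0,"ry":0,"rz":0},{"tx":0,"ty":0,"tz":0,"rx":0,"ry":0,"rz":0},{"tx":0,"ty":0,"tz":0,"rx":0,"ry":0,"rz":0}]'
cat > g.py <<'E'
from h import *
import sys
s=ctrl.observe();R=Ro.from_rotvec(s["orientation"]);P=np.array(s["tool_pos"])
x=R.as_matrix()[:,0];print(P.round(4),"yaw",np.degrees(np.arctan2(x[1],x[0])).round(2),"F",np.array(s["wrist_force"]).round(2),"M",np.array(s["moment"]).round(2),s["gripper_force"])
tip=R.apply([.25,0,.0044])+P;print("tip",tip.round(4))
ims=[]
for c,w,h in(("side",100,150),("top",100,150)):
    p=ctrl.get_image(c);a=proj(p,tip);print(c,"tip px",a.round(1),[(round(m["score"],2),np.round(m["xy"],1),onz(p,m["xy"],tip[2]).round(4)) for m in ctrl.mark_of(p,"rod_tip")[:2]],
      "ring",[(round(m["score"],2),onz(p,m["xy"],.007).round(4)) for m in ctrl.mark_of(p,"ring_mid")[:3]])
    im=p["image"][:,:,::-1].copy();u=proj(p,(.53,.15,.0)).astype(int);x0,y0=u[0]-50,u[1]-75
    f=4;b=cv2.resize(im[y0:y0+150,x0:x0+100],None,fx=f,fy=f,interpolation=3)
    v=((a-[x0,y0])*f+f/2).astype(int);cv2.drawMarker(b,tuple(map(int,v)),(255,0,255),0,12,1);ims.append(b);print(x0,y0)
cv2.imwrite("pics/"+sys.argv[1],np.hstack(ims))
E
python3 g.py g1.png
```

```text
t: 5.42
tool_pos: [0.4409, -0.1192, 0.0827]
orientation: [-2.553, -1.826, 0.002]
wrist_force: [0.1, -0.5, -3.4]
width: 0.232
gripper_force: 55.0
t: 5.67
tool_pos: [0.4413, -0.1221, 0.0837]
orientation: [-2.564, -1.814, 0.001]
wrist_force: [-0.2, -0.3, -4.2]
width: 0.23
gripper_force: 55.0
[ 0.4413 -0.1221  0.0837] yaw 70.57 F [-0.23 -0.29 -4.19] M [ 0.03  0.   -0.1 ] 54.99172389507294
tip [0.5244 0.1137 0.0793]
side tip px [240.4 201.1] [(0.84, array([241.9, 200.9]), array([0.5203, 0.1114, 0.0793]))] ring [(0.68, array([0.6665, 0.0448, 0.007 ])), (0.61, array([0.572 , 0.2258, 0.007 ]))]
186 152
top tip px [245.2 177.3] [(0.69, array([245. , 178.3]), array([0.5214, 0.1142, 0.0793]))] ring [(0.44, array([0.5584, 0.2146, 0.007 ])), (0.44, array([0.6619, 0.0348, 0.007 ]))]
184 104
```

View pics/g1.png

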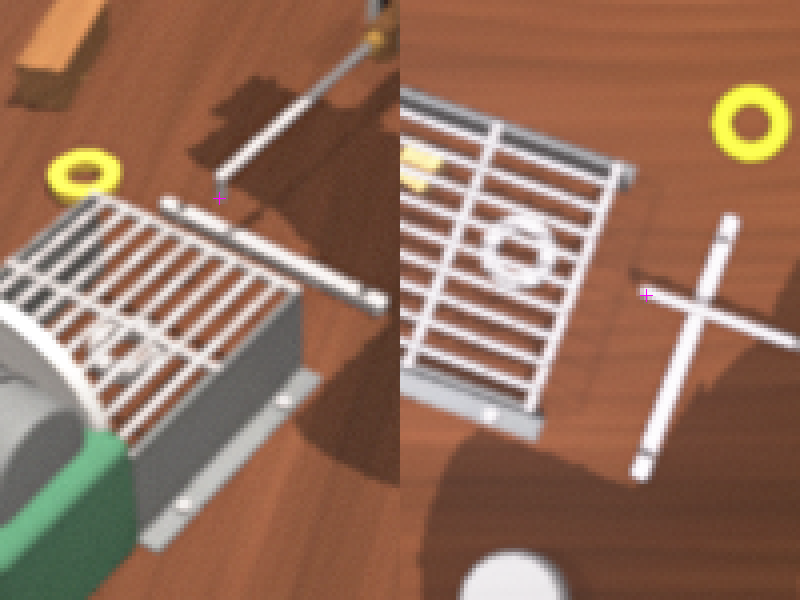

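The hook tip in the picture matches the model marker at side (220,198) and top (646,294). The ring centre in the top crop is about (519,252). I'll turn that into the insertion shift.

```bash
python3 - <<'E'
from h import *
p=ctrl.get_image("top");q=ctrl.get_image("side")
r1=onz(p,(213.6,167.),.012);r2=onz(q,(216.5,240),.012);print(r1,r2)
ring=np.array([.5645,.222])
w=np.radians(70.6);n=np.array([np.cos(w),np.sin(w)]);l=np.array([n[1],-n[0]])  # tool x, tool y
for r in(ring,r1[:2],r2[:2]):
    d=r-np.array([.5244,.1137]);print("tx",d@n*1000,"ty",d@l*1000)
f=np.array([.494,.0856]);d=f-np.array([.5244,.1137]);print("rail centre tx",d@n*1000)
g=[onz(p,(184+(617-400)/4,104+168/4),.08),onz(p,(184+(536-400)/4,104+405/4),.08)]
print("mouth corners",g,[((a[:2]-np.array([.5244,.1137]))@n*1000,(a[:2]-np.array([.5244,.1137]))@l*1000) for a in g])
E
```

```text
[0.56719611 0.2174001  0.012     ] [0.56619422 0.23107096 0.012     ]
tx 115.4706752442617 ty 1.8501780006937396
tx 112.02749131038283 ty 5.921121407397938
tx 124.58936463910993 ty 0.43518278924957077
rail centre tx -36.60225509759216
mouth corners [array([0.62029822, 0.13550494, 0.08      ]), array([0.43977511, 0.19419105, 0.08      ])] [(np.float64(52.42057242043436), np.float64(83.21062457705942)), (np.float64(47.81188044402373), np.float64(-106.55611623721369))]
```

```bash
python3 -m jog '[{"tx":0,"ty":4,"tz":18,"rx":0,"ry":0,"rz":0},{"tx":0,"ty":0,"tz":22,"rx":0,"ry":0,"rz":0},{"tx":0,"ty":0,"tz":12,"rx":0,"ry":0,"rz":0},{"tx":10,"ty":0,"tz":0,"rx":0,"ry":0,"rz":0},{"tx":20,"ty":0,"tz":0,"rx":0,"ry":0,"rz":0},{"tx":26,"ty":0,"tz":0,"rx":0,"ry":0,"rz":0},{"tx":26,"ty":0,"tz":0,"rx":0,"ry":0,"rz":0},{"tx":22,"ty":0,"tz":0,"rx":0,"ry":0,"rz":0},{"tx":12,"ty":0,"tz":0,"rx":0,"ry":0,"rz":0},{"tx":0,"ty":0,"tz":0,"rx":0,"ry":0,"rz":0},{"tx":0,"ty":0,"tz":0,"rx":0,"ry":0,"rz":0},{"tx":0,"ty":0,"tz":0,"rx":0,"ry":0,"rz":0}]'; python3 g.py g2.png
```

```text
t: 7.07
tool_pos: [0.4836, -0.0139, 0.0325]
orientation: [2.562, 1.817, 0.0]
wrist_force: [0.2, -0.9, -3.7]
width: 0.229
gripper_force: 55.0
[ 0.4836 -0.0139  0.0325] yaw 70.69 F [ 0.17 -0.86 -3.65] M [-0.06 -0.05 -0.01] 54.99160945415497
tip [0.5663 0.2221 0.0281]
side tip px [217.1 234.2] [(0.7, array([217.9, 234. ]), array([0.5642, 0.2207, 0.0281]))] ring [(0.51, array([0.6687, 0.0476, 0.007 ])), (0.48, array([0.5744, 0.2175, 0.007 ]))]
186 152
top tip px [211.5 166.4] [(0.66, array([184.5, 145.9]), array([0.6318, 0.3086, 0.0281])), (0.46, array([208.7, 166.1]), array([0.5673, 0.2309, 0.0281]))] ring [(0.52, array([0.5622, 0.2297, 0.007 ])), (0.45, array([0.6597, 0.0329, 0.007 ]))]
184 104
```

View pics/g2.png

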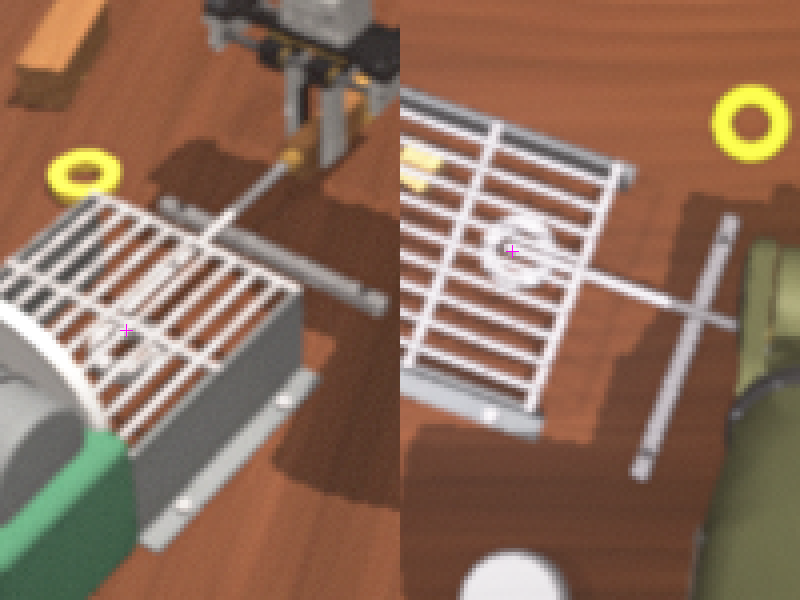

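The tip marker sits inside the ring hole in the top view (512,251) and just above it in the side view, so I'm lowering it.

```bash
python3 -m jog '[{"tx":-1,"ty":0,"tz":9,"rx":0,"ry":0,"rz":0},{"tx":-1,"ty":0,"tz":4,"rx":0,"ry":0,"rz":0},{"tx":0,"ty":0,"tz":2,"rx":0,"ry":0,"rz":0},{"tx":0,"ty":0,"tz":0,"rx":0,"ry":0,"rz":0}]'; python3 -m jog '[{"tx":0,"ty":0,"tz":4,"rx":0,"ry":0,"rz":0},{"tx":0,"ty":0,"tz":4,"rx":0,"ry":0,"rz":0},{"tx":0,"ty":0,"tz":2.5,"rx":0,"ry":0,"rz":0},{"tx":0,"ty":0,"tz":0,"rx":0,"ry":0,"rz":0},{"tx":0,"ty":0,"tz":0,"rx":0,"ry":0,"rz":0},{"tx":0,"ty":0,"tz":0,"rx":0,"ry":0,"rz":0}]'
```

```text
t: 7.7
tool_pos: [0.4826, -0.0153, 0.0164]
orientation: [-2.562, -1.817, 0.002]
wrist_force: [0.0, 0.4, -2.6]
width: 0.227
gripper_force: 55.0
t: 8.2
tool_pos: [0.4831, -0.0153, 0.0069]
orientation: [2.562, 1.818, 0.0]
wrist_force: [-0.2, 0.4, -2.5]
width: 0.228
gripper_force: 55.0
```

```bash
python3 -m jog '[{"tx":-5,"ty":0,"tz":0,"rx":0,"ry":0,"rz":0},{"tx":-5,"ty":0,"tz":0,"rx":0,"ry":0,"rz":0},{"tx":-5,"ty":0,"tz":0,"rx":0,"ry":0,"rz":0},{"tx":-6,"ty":0,"tz":0,"rx":0,"ry":0,"rz":0},{"tx":-7,"ty":0,"tz":0,"rx":0,"ry":0,"rz":0},{"tx":-7,"ty":0,"tz":0,"rx":0,"ry":0,"rz":0}]';python3 -m jog '[{"tx":-7,"ty":0,"tz":0,"rx":0,"ry":0,"rz":0},{"tx":-8,"ty":0,"tz":0,"rx":0,"ry":0,"rz":0},{"tx":-8,"ty":0,"tz":0,"rx":0,"ry":0,"rz":0},{"tx":-8,"ty":0,"tz":0,"rx":0,"ry":0,"rz":0},{"tx":-8,"ty":0,"tz":0,"rx":0,"ry":0,"rz":0},{"tx":-7,"ty":0,"tz":0,"rx":0,"ry":0,"rz":0},{"tx":-6,"ty":0,"tz":0,"rx":0,"ry":0,"rz":0},{"tx":-5,"ty":0,"tz":0,"rx":0,"ry":0,"rz":0},{"tx":-4,"ty":0,"tz":0,"rx":0,"ry":0,"rz":0},{"tx":0,"ty":0,"tz":0,"rx":0,"ry":0,"rz":0}]'; python3 g.py g3.png
```

```text
t: 8.7
tool_pos: [0.4712, -0.049, 0.0068]
orientation: [2.563, 1.817, 0.0]
wrist_force: [0.7, -0.2, -2.4]
width: 0.229
gripper_force: 55.0
t: 9.53
tool_pos: [0.4511, -0.1065, 0.0067]
orientation: [2.563, 1.817, -0.0]
wrist_force: [-0.9, 0.7, -2.9]
width: 0.232
gripper_force: 55.0
[ 0.4511 -0.1065  0.0067] yaw 70.68 F [-0.94  0.71 -2.87] M [-0.04 -0.07  0.04] 54.99170780181885
tip [0.5338 0.1294 0.0023]
side tip px [237.  222.1] [(0.65, array([238.2, 224.2]), array([0.5271, 0.1379, 0.0023]))] ring [(0.51, array([0.6635, 0.0462, 0.007 ])), (0.41, array([0.5322, 0.1515, 0.007 ]))]
186 152
top tip px [241.4 177.9] [(0.43, array([241.5, 177.6]), array([0.5349, 0.1291, 0.0023]))] ring [(0.69, array([0.6688, 0.0294, 0.007 ])), (0.63, array([0.5351, 0.1472, 0.007 ]))]
184 104
```

View pics/g3.png

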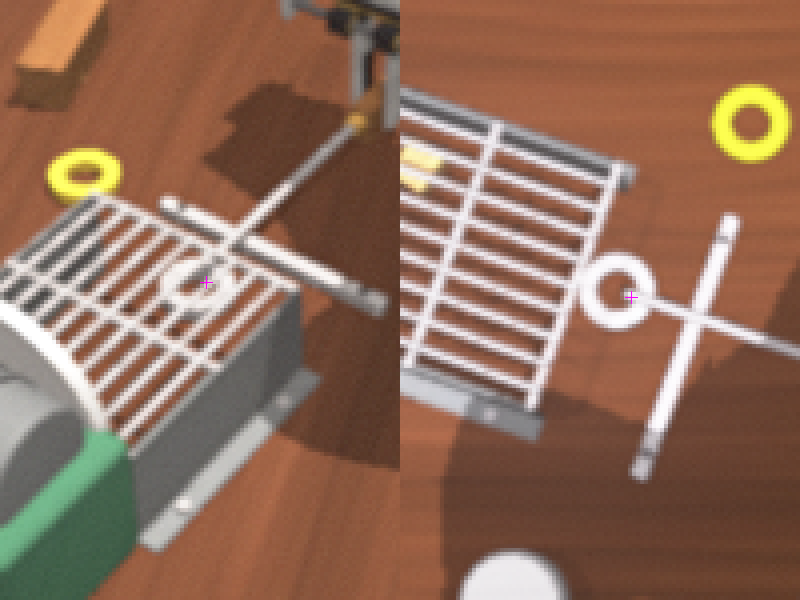

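The ring (top view 618,291) is out of the guard and hooked. It has about 31 mm to go to the rail.

```bash
cat > F.py <<'E'
from h import *
s=ctrl.observe();x=Ro.from_rotvec(s["orientation"]).as_matrix()[:,0]
F=np.array(s["wrist_force"]);print("pull",round(F@x,2),"F",F.round(2),"tip-face mm",round((np.array(s["tool_pos"])+.25*x-[.496,.0913,0])@x*1000,2),"z",s["tool_pos"][2].round(4),"t",round(s["t"],2))
E
python3 F.py; python3 -m jog '[{"tx":-3,"ty":0,"tz":0,"rx":0,"ry":0,"rz":0},{"tx":-4,"ty":0,"tz":0,"rx":0,"ry":0,"rz":0},{"tx":-4,"ty":0,"tz":0,"rx":0,"ry":0,"rz":0},{"tx":-4,"ty":0,"tz":0,"rx":0,"ry":0,"rz":0},{"tx":-3,"ty":0,"tz":0,"rx":0,"ry":0,"rz":0},{"tx":-2,"ty":0,"tz":0,"rx":0,"ry":0,"rz":0},{"tx":-1,"ty":0,"tz":0,"rx":0,"ry":0,"rz":0},{"tx":-1,"ty":0,"tz":0,"rx":0,"ry":0,"rz":0}]' >/dev/null; python3 F.py
python3 -m jog '[{"tx":-0.5,"ty":0,"tz":0,"rx":0,"ry":0,"rz":0},{"tx":-0.5,"ty":0,"tz":0,"rx":0,"ry":0,"rz":0},{"tx":-0.5,"ty":0,"tz":0,"rx":0,"ry":0,"rz":0}]' >/dev/null;python3 F.py; python3 - <<'E'
from h import *
p=ctrl.get_image("top")
for m in ctrl.mark_of(p,"ring_mid")[:2]:
    X=onz(p,m["xy"],.007);w=np.radians(70.6);print(m["xy"],X,(X[:2]-[.496,.0913])@[np.cos(w),np.sin(w)]*1000)
E
```

```text
pull 0.91 F [ 0.47  0.8  -2.97] tip-face mm 49.31 z 0.0067 t 9.83
pull 1.14 F [-0.38  1.34 -2.69] tip-face mm 26.96 z 0.0067 t 10.5
pull 1.85 F [ 0.69  1.72 -2.87] tip-face mm 25.65 z 0.0067 t 10.75
[244.5, 182.8] [0.51754835 0.11914202 0.007     ] 33.418748268242744
[248.6, 182.2] [0.51949879 0.10616657 0.007     ] 21.82786753890181
```

```bash
echo 'import sys; sys.exit(F@x>3.2)' >> F.py
python3 F.py && python3 -m jog '[{"tx":-0.5,"ty":0,"tz":0,"rx":0,"ry":0,"rz":0},{"tx":-0.5,"ty":0,"tz":0,"rx":0,"ry":0,"rz":0}]' >/dev/null && python3 F.py && python3 -m jog '[{"tx":-0.5,"ty":0,"tz":0,"rx":0,"ry":0,"rz":0},{"tx":-0.5,"ty":0,"tz":0,"rx":0,"ry":0,"rz":0}]' >/dev/null && python3 F.py && python3 -m jog '[{"tx":-0.5,"ty":0,"tz":0,"rx":0,"ry":0,"rz":0},{"tx":-0.5,"ty":0,"tz":0,"rx":0,"ry":0,"rz":0}]' >/dev/null && python3 F.py && python3 -m jog '[{"tx":-0.4,"ty":0,"tz":0,"rx":0,"ry":0,"rz":0},{"tx":-0.3,"ty":0,"tz":0,"rx":0,"ry":0,"rz":0}]' >/dev/null && python3 F.py && python3 -m jog '[{"tx":-0.4,"ty":0,"tz":0,"rx":0,"ry":0,"rz":0},{"tx":-0.3,"ty":0,"tz":0,"rx":0,"ry":0,"rz":0}]' >/dev/null && python3 F.py && python3 -m jog '[{"tx":-0.4,"ty":0,"tz":0,"rx":0,"ry":0,"rz":0},{"tx":-0.3,"ty":0,"tz":0,"rx":0,"ry":0,"rz":0}]' >/dev/null && python3 F.py
```

```text
pull 0.96 F [-0.36  1.15 -3.38] tip-face mm 25.61 z 0.0068 t 10.85False
```

```bash
sed -i 's/sys.exit(F@x>3.2)/sys.exit(int(F@x>3.2))/' F.py
python3 F.py && python3 -m jog '[{"tx":-0.5,"ty":0,"tz":0,"rx":0,"ry":0,"rz":0},{"tx":-0.5,"ty":0,"tz":0,"rx":0,"ry":0,"rz":0}]' >/dev/null && python3 F.py && python3 -m jog '[{"tx":-0.5,"ty":0,"tz":0,"rx":0,"ry":0,"rz":0},{"tx":-0.5,"ty":0,"tz":0,"rx":0,"ry":0,"rz":0}]' >/dev/null && python3 F.py && python3 -m jog '[{"tx":-0.5,"ty":0,"tz":0,"rx":0,"ry":0,"rz":0},{"tx":-0.5,"ty":0,"tz":0,"rx":0,"ry":0,"rz":0}]' >/dev/null && python3 F.py && python3 -m jog '[{"tx":-0.4,"ty":0,"tz":0,"rx":0,"ry":0,"rz":0},{"tx":-0.3,"ty":0,"tz":0,"rx":0,"ry":0,"rz":0}]' >/dev/null && python3 F.py && python3 -m jog '[{"tx":-0.4,"ty":0,"tz":0,"rx":0,"ry":0,"rz":0},{"tx":-0.3,"ty":0,"tz":0,"rx":0,"ry":0,"rz":0}]' >/dev/null && python3 F.py && python3 -m jog '[{"tx":-0.4,"ty":0,"tz":0,"rx":0,"ry":0,"rz":0},{"tx":-0.3,"ty":0,"tz":0,"rx":0,"ry":0,"rz":0}]' >/dev/null && python3 F.py
```

```text
pull 0.96 F [-0.36  1.15 -3.38] tip-face mm 25.61 z 0.0068 t 10.85
pull 0.15 F [ 0.2   0.1  -3.04] tip-face mm 24.63 z 0.0067 t 11.02
pull 1.28 F [ 0.59  1.15 -2.57] tip-face mm 23.59 z 0.0068 t 11.18
pull 1.51 F [-0.02  1.61 -2.86] tip-face mm 22.57 z 0.0067 t 11.35
pull 1.38 F [ 0.22  1.38 -3.8 ] tip-face mm 21.84 z 0.0068 t 11.52
pull 2.04 F [ 0.25  2.08 -4.51] tip-face mm 21.17 z 0.0067 t 11.68
pull 0.48 F [ 0.49  0.34 -4.1 ] tip-face mm 20.49 z 0.0067 t 11.85
```

```bash

python3 -m jog '[{"tx":-0.3,"ty":0,"tz":0,"rx":0,"ry":0,"rz":0},{"tx":-0.3,"ty":0,"tz":0,"rx":0,"ry":0,"rz":0}]' >/dev/null && python3 F.py && python3 -m jog '[{"tx":-0.3,"ty":0,"tz":0,"rx":0,"ry":0,"rz":0},{"tx":-0.3,"ty":0,"tz":0,"rx":0,"ry":0,"rz":0}]' >/dev/null && python3 F.py && python3 -m jog '[{"tx":-0.3,"ty":0,"tz":0,"rx":0,"ry":0,"rz":0},{"tx":-0.3,"ty":0,"tz":0,"rx":0,"ry":0,"rz":0}]' >/dev/null && python3 F.py && python3 -m jog '[{"tx":-0.3,"ty":0,"tz":0,"rx":0,"ry":0,"rz":0},{"tx":-0.3,"ty":0,"tz":0,"rx":0,"ry":0,"rz":0}]' >/dev/null && python3 F.py && python3 -m jog '[{"tx":-0.3,"ty":0,"tz":0,"rx":0,"ry":0,"rz":0},{"tx":-0.3,"ty":0,"tz":0,"rx":0,"ry":0,"rz":0}]' >/dev/null && python3 F.py && python3 -m jog '[{"tx":-0.3,"ty":0,"tz":0,"rx":0,"ry":0,"rz":0},{"tx":-0.3,"ty":0,"tz":0,"rx":0,"ry":0,"rz":0}]' >/dev/null && python3 F.py && python3 -m jog '[{"tx":-0.3,"ty":0,"tz":0,"rx":0,"ry":0,"rz":0},{"tx":-0.3,"ty":0,"tz":0,"rx":0,"ry":0,"rz":0}]' >/dev/null && python3 F.py
```

```text
pull 1.08 F [ 0.21  1.07 -3.13] tip-face mm 19.87 z 0.0068 t 12.02
pull 1.29 F [ 0.36  1.24 -3.78] tip-face mm 19.3 z 0.0068 t 12.18
pull 1.01 F [ 0.46  0.91 -4.17] tip-face mm 18.7 z 0.0067 t 12.35
pull 1.78 F [ 0.18  1.83 -3.57] tip-face mm 18.08 z 0.0068 t 12.52
pull 1.0 F [ 0.09  1.03 -4.47] tip-face mm 17.47 z 0.0067 t 12.68
pull 3.03 F [ 1.4   2.72 -3.31] tip-face mm 16.91 z 0.0067 t 12.85
pull 6.7 F [ 2.08  6.37 -4.3 ] tip-face mm 16.64 z 0.0067 t 13.02
```

```bash
for i in 1 2; do python3 -m jog '[{"tx":0,"ty":0,"tz":0,"rx":0,"ry":0,"rz":0}]' >/dev/null; python3 F.py; done
```

```text
pull 6.29 F [ 2.48  5.8  -3.46] tip-face mm 16.66 z 0.0067 t 13.1
pull 6.12 F [ 2.38  5.66 -4.29] tip-face mm 16.67 z 0.0067 t 13.18
```

```bash
python3 -m jog '[{"tx":-0.2,"ty":0,"tz":0,"rx":0,"ry":0,"rz":0},{"tx":0,"ty":0,"tz":0,"rx":0,"ry":0,"rz":0}]' >/dev/null; python3 F.py;  for i in 1 2 3 4; do python3 -m jog '[{"tx":0,"ty":0,"tz":0,"rx":0,"ry":0,"rz":0},{"tx":0,"ty":0,"tz":0,"rx":0,"ry":0,"rz":0}]' >/dev/null; python3 F.py; done
```

```text
pull 6.96 F [ 2.76  6.41 -3.83] tip-face mm 16.61 z 0.0067 t 13.35
pull 7.38 F [ 2.91  6.81 -3.83] tip-face mm 16.62 z 0.0067 t 13.52
pull 7.87 F [ 2.97  7.3  -3.28] tip-face mm 16.61 z 0.0067 t 13.68
pull 7.91 F [ 2.6   7.48 -4.59] tip-face mm 16.61 z 0.0067 t 13.85
pull 6.88 F [ 2.27  6.5  -4.37] tip-face mm 16.61 z 0.0067 t 14.02
```

```bash
python3 -m jog '[{"tx":0,"ty":0,"tz":0,"rx":0,"ry":0,"rz":0},{"tx":0,"ty":0,"tz":0,"rx":0,"ry":0,"rz":0},{"tx":0,"ty":0,"tz":0,"rx":0,"ry":0,"rz":0},{"tx":0,"ty":0,"tz":0,"rx":0,"ry":0,"rz":0}]' >/dev/null; python3 F.py; python3 -m jog '[{"tx":0.5,"ty":0,"tz":0,"rx":0,"ry":0,"rz":0},{"tx":1,"ty":0,"tz":0,"rx":0,"ry":0,"rz":0},{"tx":2,"ty":0,"tz":0,"rx":0,"ry":0,"rz":0},{"tx":3,"ty":0,"tz":0,"rx":0,"ry":0,"rz":0},{"tx":3,"ty":0,"tz":0,"rx":0,"ry":0,"rz":0},{"tx":1.5,"ty":0,"tz":0,"rx":0,"ry":0,"rz":0},{"tx":0,"ty":0,"tz":0,"rx":0,"ry":0,"rz":0},{"tx":0,"ty":0,"tz":-4,"rx":0,"ry":0,"rz":0},{"tx":0,"ty":0,"tz":-6,"rx":0,"ry":0,"rz":0},{"tx":0,"ty":0,"tz":-10,"rx":0,"ry":0,"rz":0},{"tx":0,"ty":0,"tz":-15,"rx":0,"ry":0,"rz":0},{"tx":0,"ty":0,"tz":-5,"rx":0,"ry":0,"rz":0}]' >/dev/null; python3 F.py; python3 g.py g4.png
```

```text
pull 7.51 F [ 2.6   7.05 -4.03] tip-face mm 16.62 z 0.0067 t 14.35
pull -0.25 F [ 0.07 -0.29 -2.89] tip-face mm 27.04 z 0.0492 t 15.35
[ 0.4449 -0.127   0.0492] yaw 70.7 F [ 0.07 -0.29 -2.89] M [ 0.   -0.09  0.03] 54.99173820018768
tip [0.5276 0.1089 0.0447]
side tip px [240.3 208.3] [(0.65, array([243.2, 208.8]), array([0.518 , 0.1087, 0.0447]))] ring [(0.75, array([0.5303, 0.1706, 0.007 ])), (0.58, array([0.5347, 0.1156, 0.007 ])), (0.47, array([0.6637, 0.0436, 0.007 ]))]
186 152
top tip px [247.3 177.9] [(0.49, array([247.4, 177.9]), array([0.5277, 0.1085, 0.0447]))] ring [(0.62, array([0.5239, 0.117 , 0.007 ])), (0.45, array([0.6695, 0.0412, 0.007 ]))]
184 104
```

View pics/g4.png

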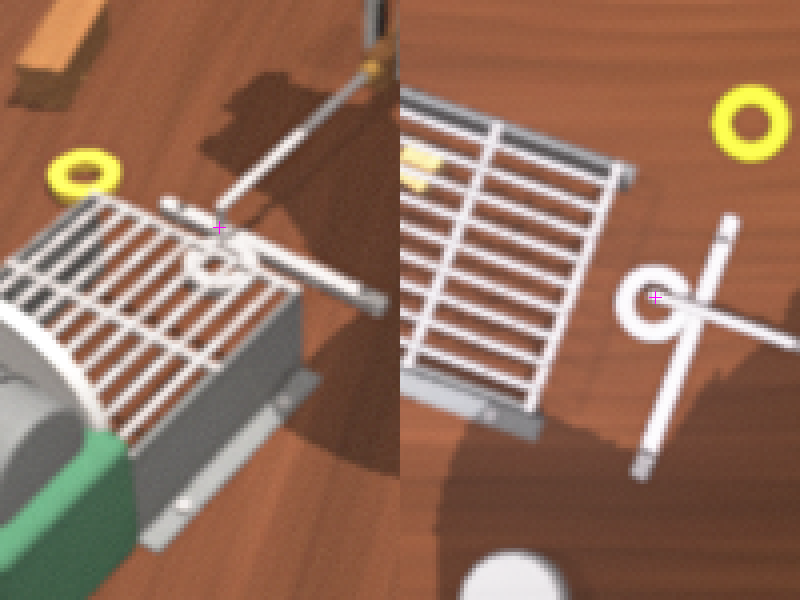

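The ring (top view 653,302) lies flat against the rail and the hook is clear above it. Next I'll carry the rod back to its original spot.

```bash
python3 -m jog '[{"tx":0,"ty":0,"tz":-20,"rx":0,"ry":0,"rz":0},{"tx":0,"ty":0,"tz":-20,"rx":0,"ry":0,"rz":0},{"tx":0,"ty":0,"tz":0,"rx":0,"ry":0,"rz":0},{"tx":0,"ty":0,"tz":0,"rx":0,"ry":0,"rz":0}]'; python3 d.py .411 -.312 .088 4 11
```

```text
t: 15.98
tool_pos: [0.4442, -0.1267, 0.0865]
orientation: [2.562, 1.817, 0.001]
wrist_force: [0.6, -0.3, -4.4]
width: 0.23
gripper_force: 55.0
tx,ty,tz [-16.9   2.7  -0.1] r [ 1.000e-04 -0.000e+00  1.058e-01]
tx,ty,tz [-16.5   4.5  -0.1] r [ 1.000e-04 -0.000e+00  1.058e-01]
tx,ty,tz [-15.9   6.2  -0.1] r [ 1.000e-04 -0.000e+00  1.058e-01]
tx,ty,tz [-15.2   7.9  -0.1] r [ 1.000e-04 -0.000e+00  1.058e-01]
tx,ty,tz [-14.3   9.4  -0.1] r [ 1.000e-04 -0.000e+00  1.058e-01]
tx,ty,tz [-13.2  10.9  -0.1] r [ 1.000e-04 -0.000e+00  1.058e-01]
tx,ty,tz [-12.   12.2  -0.1] r [ 1.000e-04 -0.000e+00  1.058e-01]
tx,ty,tz [-10.6  13.4  -0.1] r [ 1.000e-04 -0.000e+00  1.058e-01]
tx,ty,tz [-9.2 14.5 -0.1] r [ 1.000e-04 -0.000e+00  1.058e-01]
tx,ty,tz [-7.6 15.3 -0.1] r [ 1.000e-04 -0.000e+00  1.058e-01]
tx,ty,tz [-5.9 16.1 -0.1] r [ 1.000e-04 -0.000e+00  1.058e-01]
```

```bash
python3 -m jog '[{"tx":-17,"ty":3,"tz":0,"rx":0,"ry":0,"rz":0.1058},{"tx":-16.5,"ty":4.5,"tz":0,"rx":0,"ry":0,"rz":0.1058},{"tx":-16,"ty":6,"tz":0,"rx":0,"ry":0,"rz":0.1058},{"tx":-15,"ty":8,"tz":0,"rx":0,"ry":0,"rz":0.1058},{"tx":-14,"ty":9.5,"tz":0,"rx":0,"ry":0,"rz":0.1058},{"tx":-13,"ty":11,"tz":0,"rx":0,"ry":0,"rz":0.1058},{"tx":-12,"ty":12,"tz":0,"rx":0,"ry":0,"rz":0.1058},{"tx":-10.6,"ty":13.4,"tz":0,"rx":0,"ry":0,"rz":0.1058},{"tx":-9,"ty":14.5,"tz":0,"rx":0,"ry":0,"rz":0.1058},{"tx":-7.6,"ty":15.3,"tz":0,"rx":0,"ry":0,"rz":0.1058},{"tx":-6,"ty":16,"tz":0,"rx":0,"ry":0,"rz":0.1058},{"tx":0,"ty":0,"tz":0,"rx":0,"ry":0,"rz":0}]'; python3 -m jog '[{"tx":0,"ty":0,"tz":20,"rx":0,"ry":0,"rz":0},{"tx":0,"ty":0,"tz":25,"rx":0,"ry":0,"rz":0},{"tx":0,"ty":0,"tz":22,"rx":0,"ry":0,"rz":0},{"tx":0,"ty":0,"tz":6,"rx":0,"ry":0,"rz":0},{"tx":0,"ty":0,"tz":0,"rx":0,"ry":0,"rz":0},{"tx":0,"ty":0,"tz":0,"rx":0,"ry":0,"rz":0}]'
```

```text
t: 16.98
tool_pos: [0.4106, -0.3133, 0.0849]
orientation: [-3.139, -0.098, 0.002]
wrist_force: [1.1, -1.2, -2.2]
width: 0.233
gripper_force: 55.0
t: 17.48
tool_pos: [0.4117, -0.3113, 0.0138]
orientation: [-3.139, -0.112, 0.001]
wrist_force: [1.0, 0.3, -2.5]
width: 0.231
gripper_force: 55.0
```

```bash
python3 -m jog '[{"tx":0,"ty":0,"tz":4,"rx":0,"ry":0,"rz":0},{"tx":0,"ty":0,"tz":2.5,"rx":0,"ry":0,"rz":0},{"tx":0,"ty":0,"tz":1.5,"rx":0,"ry":0,"rz":0},{"tx":0,"ty":0,"tz":1,"rx":0,"ry":0,"rz":0},{"tx":0,"ty":0,"tz":0,"rx":0,"ry":0,"rz":0},{"tx":0,"ty":0,"tz":0,"rx":0,"ry":0,"rz":0}]'
```

```text
t: 17.98
tool_pos: [0.4116, -0.3116, 0.0049]
orientation: [3.14, 0.11, 0.0]
wrist_force: [0.3, -1.0, -4.0]
width: 0.23
gripper_force: 55.0
```

```bash
python3 -m jog '[{"tx":0,"ty":0,"tz":0.4,"rx":0,"ry":0,"rz":0},{"tx":0,"ty":0,"tz":0.3,"rx":0,"ry":0,"rz":0},{"tx":0,"ty":0,"tz":0,"rx":0,"ry":0,"rz":0}]'; python3 -m jog '[{"tx":0,"ty":0,"tz":0,"rx":0,"ry":0,"rz":0},{"tx":0,"ty":0,"tz":0,"rx":0,"ry":0,"rz":0},{"tx":0,"ty":0,"tz":0,"rx":0,"ry":0,"rz":0},{"tx":0,"ty":0,"tz":0,"rx":0,"ry":0,"rz":0},{"tx":0,"ty":0,"tz":0,"rx":0,"ry":0,"rz":0},{"tx":0,"ty":0,"tz":0,"rx":0,"ry":0,"rz":0},{"tx":0,"ty":0,"tz":0,"rx":0,"ry":0,"rz":0},{"tx":0,"ty":0,"tz":0,"rx":0,"ry":0,"rz":0},{"tx":0,"ty":0,"tz":0,"rx":0,"ry":0,"rz":0},{"tx":0,"ty":0,"tz":0,"rx":0,"ry":0,"rz":0},{"tx":0,"ty":0,"tz":0,"rx":0,"ry":0,"rz":0},{"tx":0,"ty":0,"tz":0,"rx":0,"ry":0,"rz":0}]' -1 && python3 -m jog '[{"tx":0,"ty":0,"tz":-15,"rx":0,"ry":0,"rz":0},{"tx":0,"ty":0,"tz":-30,"rx":0,"ry":0,"rz":0},{"tx":0,"ty":0,"tz":-35,"rx":0,"ry":0,"rz":0},{"tx":-10,"ty":20,"tz":-35,"rx":0,"ry":0,"rz":0},{"tx":-25,"ty":20,"tz":-30,"rx":0,"ry":0,"rz":0},{"tx":-25,"ty":10,"tz":-15,"rx":0,"ry":0,"rz":0},{"tx":0,"ty":0,"tz":0,"rx":0,"ry":0,"rz":0},{"tx":0,"ty":0,"tz":0,"rx":0,"ry":0,"rz":0},{"tx":0,"ty":0,"tz":0,"rx":0,"ry":0,"rz":0}]'
python3 - <<'E'
from h import *
a=ctrl.get_image("side");b=ctrl.get_image("top")
for p in(a,b):
  for n,z in(("ring_mid",.007),("rod_tip",0),("rod_grip",.022)): print(n,[(round(m["score"],2),onz(p,m["xy"],z).round(3)) for m in ctrl.mark_of(p,n)[:2]])
A=cv2.resize(a["image"][110:310,150:350],(400,400),interpolation=3);B=cv2.resize(b["image"][80:280,180:400],(400,364),interpolation=3)
B=cv2.copyMakeBorder(B,0,36,0,0,cv2.BORDER_CONSTANT);cv2.imwrite("pics/z.png",np.hstack([A,B])[:,:,::-1])
E
```

```text
t: 18.23
tool_pos: [0.4116, -0.3116, 0.0042]
orientation: [3.14, 0.11, 0.0]
wrist_force: [-0.7, 0.5, -0.3]
width: 0.23
gripper_force: 55.0
t: 19.23
tool_pos: [0.4116, -0.3115, 0.004]
orientation: [-3.14, -0.11, 0.0]
wrist_force: [0.2, 0.1, -0.4]
width: 0.991
gripper_force: 0.0
t: 19.98
tool_pos: [0.3565, -0.3641, 0.1619]
orientation: [-3.139, -0.11, 0.001]
wrist_force: [-0.7, -0.7, 0.5]
width: 1.003
gripper_force: 0.0
ring_mid [(0.54, array([0.663, 0.049, 0.007])), (0.5, array([0.535, 0.12 , 0.007]))]
rod_tip [(0.94, array([ 0.659, -0.289,  0.   ])), (0.3, array([ 0.486,  0.086, -0.   ]))]
rod_grip [(0.74, array([ 0.396, -0.331,  0.022]))]
ring_mid [(0.66, array([0.523, 0.114, 0.007])), (0.62, array([0.668, 0.03 , 0.007]))]
rod_tip [(0.57, array([ 0.657, -0.293,  0.   ]))]
rod_grip [(0.57, array([ 0.418, -0.309,  0.022]))]
```

View pics/z.png

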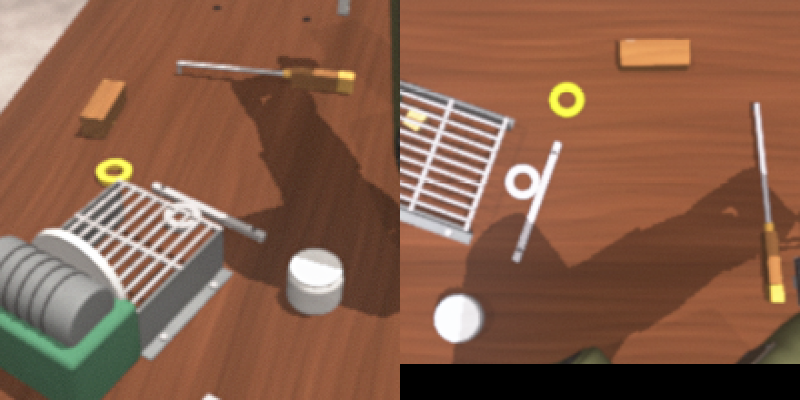

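The ring lies flat at the rail (top view 523,181) and the rod is flat on the bench at right (757,103 to 777,300). The gripper is clear and everything else is where it was.

```bash
python3 -c "
from station import ctrl
print(ctrl.sign_off())"
```

```text
the job is handed in; nothing more can be done
None
```

I hooked the ring out and drew it to the rail with a steady pull of about 7.4 N for about 1 s. It lies flat against the rail, the rod is back flat on the bench well clear, and the job is handed in at about 20 s.

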